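# Swing the heavy power unit to face the inspection camera

### The job

Swing the heavy white power unit round on its free-running arm until its end socket faces the lens of the small black inspection camera, bring it to rest there and draw the gripper clear, so that it stays facing the camera by itself for several seconds. Push and brake it only on its two sprung rubber pads and gently, so that neither is ever driven fully in; do not touch the white case or its lid, where the sealant is still wet. Do not let the unit run far past the camera, and leave the sealant bottle and the blue parts bin where they are.

Things in the scene. Friction and masses are not known exactly. Their poses are not given: they have to be found in the camera images.
- swing (a joint): Angle (rad) of the swing arm about its vertical pivot relative to the foot: 0 when the arm points along the foot's -x, growing anticlockwise seen from above. Almost no drag: inertia of arm and unit about the pivot 0.73 kg m2 nominal (varies 25 percent), viscous drag 0.05 N m s/rad, dry friction 0.006 N m: once pushed, it coasts for many seconds. Stops at -1.1 and 1.1.
- foot: Round dark steel foot, 170 mm across and 14 mm thick, fixed to the table. Origin on the table surface on the pivot axis, z up, x = zero direction of the swing joint (at joint 0 the unit sticks out along -x). The unit's round black socket, 42 mm across, is in the middle of the case's outer end face, 390 mm from the pivot and 92 mm above the table.
- case: White steel box 200 (x, along the arm) by 110 (y, 128 over the dark pad guides) by 100 mm high, 7.5 kg nominal. Origin: centre of its underside, 290 mm from the pivot, 42 mm above the table; -x points away from the pivot. Its wet lid is 146 mm up; bracket plates on it reach 190 mm, within 18 mm of the middle line and 225 to 265 mm from the pivot. Do not touch any of it.
- pad_left (a joint): How far (m) the black rubber pad on the case's +y side is pressed in: 0 free, 0.034 fully driven in (a knock). Spring 80 N/m, hardly damped (0.8 N s/m), pad 0.15 kg; no preload, so the push is 80 N/m times this value (2.7 N at the stop), and the unit bounces back off a tool that stands still.
- pad_right (a joint): The same for the pad on the case's -y side: 0 free, 0.034 fully driven in, 80 N/m.
- pad_left_face (a point): Centre of the flat outer face of the +y pad, 300 mm from the pivot along the arm, 100 mm off the arm's middle line when free, 92 mm above the table. The pad is a solid block 120 mm along the arm (240 to 360 mm from the pivot) and 60 mm high (62 to 122 mm above the table) that slides straight into the case; it cannot be gripped. Pushing here turns the arm in the positive joint direction.
- pad_right_face (a point): Centre of the flat outer face of the -y pad, mirror image of the other; pushing here turns the arm in the negative joint direction, so it brakes a positive swing.
- station: Camera stand, fixed. Its origin is on the pivot axis at table height (not at the stand) and its x axis points from camera to pivot: the unit faces the camera when the case's x is parallel to it. At the start that is 0.6 to 1.05 rad ahead in the joint's positive direction. Its foot (70 mm square) is centred 475 mm from the pivot; the black camera is 114 mm tall, its lens 432 mm from the pivot.
- sealant: Bystander: white sealant bottle, 44 mm across and 120 mm tall, standing loose; origin centre of its underside.
- parts_bin: Bystander: open blue parts bin, 150 by 100 by 70 mm, loose; origin centre of its underside.
Not all that is in view belongs to the job. Of the things like the station, leave any that is red or yellow; of the rest the smaller one is meant.

How it is judged (in metres and radians):
On the way:
1. the unit faces the camera within 0.1 rad, turns slower than 0.04 rad/s, with both pads free and the gripper clear of them, for 3 s on end (angle between the x axis of case and the x axis of station, either way round below 0.1 rad and velocity of joint swing between -0.04 and 0.04 rad/s and value of joint each of pad_left, pad_right below 0.004 m and distance between the grasp point and pad_left_face above 0.035 m and distance between the grasp point and pad_right_face above 0.035 m), for 3 s.
At the end, for the whole second after the job is handed in: The case's x axis is within 0.1 rad of the camera stand's x axis, the arm turns slower than 0.04 rad/s, both pads are free and the gripper is clear of them (all of step 1); the robot touches nothing.
It fails at once if a pad is driven fully in (a knock) (value of joint any of pad_left, pad_right above 0.033 m).
It fails at once if the white case, its wet lid or bracket is touched (contact force between any of the arm, the fingers and case above 0.5 N).
It fails at once if the middle of the case runs more than 80 mm past the line from pivot to camera (y of case in the frame of station below -0.08 m).
It fails at once if the sealant bottle or the parts bin is shifted by more than 20 mm (distance of any of sealant, parts_bin from where it was at the start of the episode above 0.02 m).
It also fails if it takes over 42 s, if anything falls off the work surface, if the arm or the gripper's body presses on something with over 40 N, if the wrist force passes 120 N, or if a joint passes its speed limit or range.

### The arm

A 6-joint arm with a two-finger parallel gripper is mounted at the origin on the work surface. World frame = base frame: x ahead of the robot, y to its left, z up, the work surface at z = 0. Lengths are in m, angles in degrees, forces in N, time in s.
With the tool pointing down it reaches from about 0.25 to 0.725 m from the base axis. Payload 9.7 kg.
Tool frame: the origin (TCP) lies between the finger pads; the fingertips stand 19 mm ahead of it and the grasp point (between the pads) is the TCP; z points along the fingers, y is the line along which they close (so a half turn about z gives the same grasp; the last joint's range is limited). The gripper opens to 85 mm and grips with 20 to 120 N. Pads are 22 mm wide; open, the fingers measure 114 mm over their backs; the gripper's body (76 mm by 85 mm) begins 54 mm behind the grasp point. The pads swing forward as they close: fully open they stand 13 mm farther back than shut.
Start: joints at [66.463, 4.979, 10.078, 95.1, 0, 90], TCP at [0.22, 0.504, 0.25] pointing down, gripper open.
Joint ranges: [-179.16, 179.16], [-48.56, 103.87], [-65.8, 70.77], [-126.05, 130.52], [-82.76, 87.17], [-180, 180]. Speed limits (degrees/s): [127.2, 127.2, 147.25, 180, 180, 180].

### API

Orientations are given as [roll, pitch, yaw] about the fixed x, y, z axes, in that order (R = Rz(yaw) Ry(pitch) Rx(roll)).
In Python, from workcell import bot gives the robot as it stands. The module is installed in compiled form; this text tells all that it offers.
- The arm moves only by the shell command python3 -m crank 'ROWS' [OPENING] [FORCE]. ROWS is JSON, a list that holds one entry, the list of rows, each a list of 6 numbers: the shift along the world's x, y, z as a fraction of full scale, then the turn, a rotation vector about the world's x, y, z as a fraction of full scale. In form: [[[x, y, z, wx, wy, wz], ...]]. A call has 1 to 20 rows; each row shifts and turns the commanded pose from where the row before left it; what a row does not reach is not made up. Full scale, the value 1, is 20 mm for a shift and 0.12 rad for a turn. A row lasts 1/12 s, in which the tool goes at most 41.7 mm and 7.16 degrees, less where a joint would pass 70% of its speed; a pose out of reach is approached as far as the arm can. A call with a number of a shift or a turn outside -1 to 1 is refused whole. A call with a gripper value outside its range is refused whole. OPENING is the opening, from 0 (shut) to 1 (fully open), set as the call begins (- or left out, the last holds). The fingers move at their own pace and stop on an object; FORCE is the grip in N (left out, the last holds). Time passes only in rows, so rows that do not move let the fingers close. It gives the time, the measured TCP pose, the force, the opening and the grip force at its end, in the units of the state.
- bot.get_obs(): the state, without advancing time (a new reading comes with each control period).
- bot.camera(name): name is "scene" or "top" or "wrist"; returns the picture (480x640x3 uint8, red, green, blue); there is no depth.
- bot.camera_model(name): a dict with "vertical_fov" (degrees; the focal length in pixels is half the picture's height over the tangent of half this angle, whatever the lens; pixels are square), "cx", "cy" (the principal point, pixels), "R" (3x3) and "t" (3): a world point X has camera coordinates R X + t. Camera axes: x right, y down, z forward; pixel columns grow to the right and rows downward; lengths in m; the calibration is good to about 2 mm. A picture is of the moment at which its call begins: read the wrist's pose just before it. camera_model takes no time and is no camera call; for the wrist camera it gives the pose at the moment of the call.
- bot.job_done(): hands the job in; it is judged then, once.
The state is a dict: "time": time; "q": joint angles; "qd": joint speeds; "joint_efforts": joint torques, N m; "ee_pos": TCP position; "tcp_rot": TCP orientation; "wrist_force": force on the tool from outside, world axes, zero at the start; "torque": the same for the moment, N m; "opening": finger opening in m; "grasp_force": force on a finger pad.
Only numpy, scipy, OpenCV 4.12 (cv2) and the standard library are available. Lean on these libraries where they do the work, as an engineer would, in place of code of your own. Each camera call takes 0.05 s, during which the arm holds its last target. There are 200 camera calls.

## Working session

There is one attempt and no reset: what is moved stays moved. The work goes in short steps, Python scripts to look and compute and a shell command to move; the robot and the scene stay as the last step left them, time stands still between calls to the robot, and variables do not carry over. Pictures are saved under pics/ and viewed, at most 10 in all, crops included, and the job is handed in when it is done.

```bash
mkdir -p pics; python3 - <<'E'
from workcell import bot
import cv2,numpy as np
o=bot.get_obs();print({k:np.round(v,3).tolist() for k,v in o.items()})
for n in ("scene","top"):
    m=bot.camera_model(n);print(n,{k:np.round(v,4).tolist() for k,v in m.items()})
    cv2.imwrite(f"pics/{n}0.png",bot.camera(n)[:,:,::-1])
E
```

```text
{'time': 0.0, 'q': [66.461, 5.009, 10.036, 95.101, -0.0, 90.001], 'qd': [-0.086, -0.062, -0.024, 0.081, 0.097, 0.014], 'joint_efforts': [-0.001, -52.038, 46.481, 0.016, -0.0, 0.0], 'ee_pos': [0.22, 0.504, 0.25], 'tcp_rot': [-179.926, 0.0, 156.46], 'wrist_force': [0.931, -0.019, -0.266], 'torque': [0.065, 0.007, 0.022], 'grasp_force': 0.0, 'opening': 0.086}
scene {'vertical_fov': 56.8269, 'cx': 321.4483, 'cy': 248.6621, 'R': [[0.6628, 0.7487, 0.0164], [0.5979, -0.5158, -0.6136], [-0.4509, 0.4165, -0.7894]], 't': [-0.6649, -0.4519, 1.8236]}
top {'vertical_fov': 49.2188, 'cx': 315.6669, 'cy': 239.8819, 'R': [[0.0023, -1.0, -0.0093], [-0.9818, -0.0005, -0.1902], [0.1902, 0.0096, -0.9817]], 't': [0.0875, 0.884, 1.6469]}
```

View pics/top0.png

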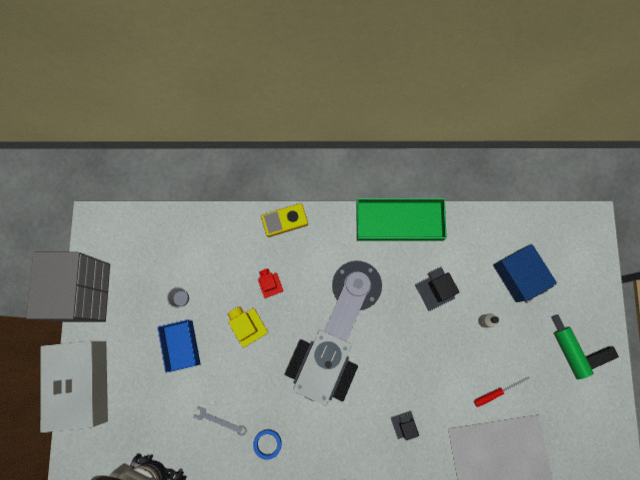

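View pics/scene0.png

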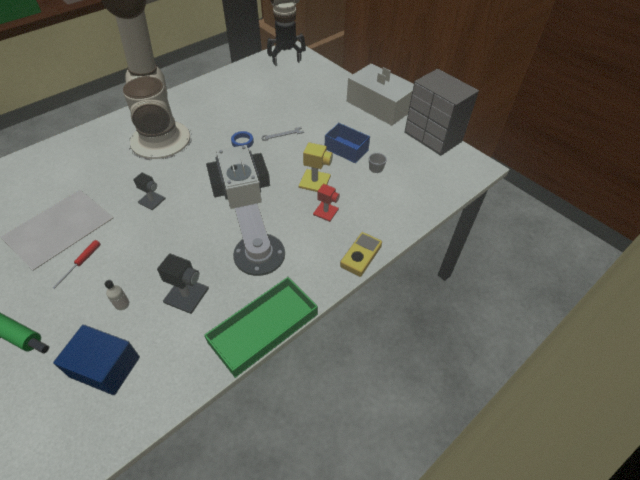

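The top view shows the pivot foot at (357,285), with the unit at about (325,365), its pads at (298,358) and (345,380), the bottle at (488,320) and the blue bin at about (525,272) or (179,345). Things like the station are red (269,283), yellow (246,325), large black (437,288) and small black (404,426). Red and yellow are excluded, so the smaller of the two black ones, at (404,426), is meant. It is also ahead in the anticlockwise direction. I'll confirm this in a crop and measure.

```bash
cat > h.py <<'E'
from workcell import bot
import cv2,numpy as np
def ray(n,u,v,m=None):
    m=m or bot.camera_model(n);f=240/np.tan(np.radians(m["vertical_fov"])/2)
    R=np.array(m["R"]);d=R.T@np.array([(u-m["cx"])/f,(v-m["cy"])/f,1]);return -R.T@np.array(m["t"]),d
def pl(n,u,v,z):
    c,d=ray(n,u,v);return c+d*(z-c[2])/d[2]
def tri(a,b):
    (c,d),(e,f)=ray(*a),ray(*b);s=np.linalg.lstsq(np.c_[d,-f],e-c,rcond=None)[0]
    p,q=c+s[0]*d,e+s[1]*f;return (p+q)/2,np.linalg.norm(p-q)
def px(n,X):
    m=bot.camera_model(n);f=240/np.tan(np.radians(m["vertical_fov"])/2);p=np.array(m["R"])@X+m["t"];return p[:2]/p[2]*f+[m["cx"],m["cy"]]
E
python3 - <<'E'
from h import *
t=cv2.imread("pics/top0.png");s=cv2.imread("pics/scene0.png")
a=cv2.resize(t[240:460,260:520],None,fx=3,fy=2.7,interpolation=cv2.INTER_CUBIC)
a=cv2.resize(t[250:450,270:470],(600,600),interpolation=cv2.INTER_CUBIC)
b=cv2.resize(s[120:220,110:210],(200,200),interpolation=cv2.INTER_CUBIC)
a[:200,:0]=0
c=np.zeros((600,800,3),np.uint8);c[:,:600]=a;c[:200,600:]=b
b=cv2.resize(s[130:280,200:300],(200,300),interpolation=cv2.INTER_CUBIC);c[200:500,600:]=b
cv2.imwrite("pics/crop.png",c)
g=t.max(2)
_,l,st,ce=cv2.connectedComponentsWithStats((g<110).astype('u1'))
for i in range(1,len(st)):
    if st[i,4]>60 and st[i,1]>190: print(i,st[i].tolist(),ce[i].round(1),g[l==i].mean().round(), pl("top",*ce[i],0).round(3))
hsv=cv2.cvtColor(t,cv2.COLOR_BGR2HSV)
E
```

```text
753 [358, 200, 87, 37, 361] [412.7 206.3] 72.0 [ 1.021 -0.251  0.   ]
758 [287, 211, 11, 11, 97] [292.2 215.9] 50.0 [0.986 0.172 0.   ]
759 [356, 214, 89, 27, 203] [393.8 237.4] 84.0 [ 0.909 -0.182  0.   ]
772 [493, 245, 63, 58, 2139] [524.3 274.1] 92.0 [ 0.782 -0.623  0.   ]
773 [332, 261, 50, 49, 1040] [358.3 280.8] 72.0 [ 0.758 -0.056  0.   ]
774 [415, 267, 44, 44, 1137] [436.7 288.7] 55.0 [ 0.731 -0.323  0.   ]
777 [168, 288, 17, 19, 129] [173.5 296.1] 82.0 [0.705 0.574 0.   ]
786 [478, 314, 10, 13, 78] [482.2 320.5] 82.0 [ 0.625 -0.471  0.   ]
787 [551, 315, 30, 64, 391] [563.7 343.5] 79.0 [ 0.549 -0.737  0.   ]
789 [158, 320, 42, 52, 527] [177.7 344.3] 69.0 [0.544 0.551 0.   ]
795 [284, 339, 30, 45, 584] [298.1 359.5] 42.0 [0.495 0.147 0.   ]
796 [91, 341, 17, 85, 1225] [ 99.  382.7] 77.0 [0.419 0.806 0.   ]
797 [315, 342, 26, 27, 503] [327.5 355. ] 96.0 [0.51  0.049 0.   ]
798 [585, 346, 34, 24, 435] [601.4 356.6] 41.0 [ 0.507 -0.857  0.   ]
799 [329, 356, 29, 45, 592] [343.8 380.2] 43.0 [ 0.429 -0.004  0.   ]
800 [66, 379, 6, 14, 77] [ 68.5 385.8] 82.0 [0.408 0.906 0.   ]
801 [53, 380, 8, 15, 95] [ 56.8 386.9] 79.0 [0.405 0.944 0.   ]
804 [391, 411, 28, 30, 559] [404.7 425.8] 59.0 [ 0.286 -0.201  0.   ]
810 [91, 453, 96, 27, 1190] [143.2 470.5] 58.0 [0.146 0.641 0.   ]
```

View pics/crop.png

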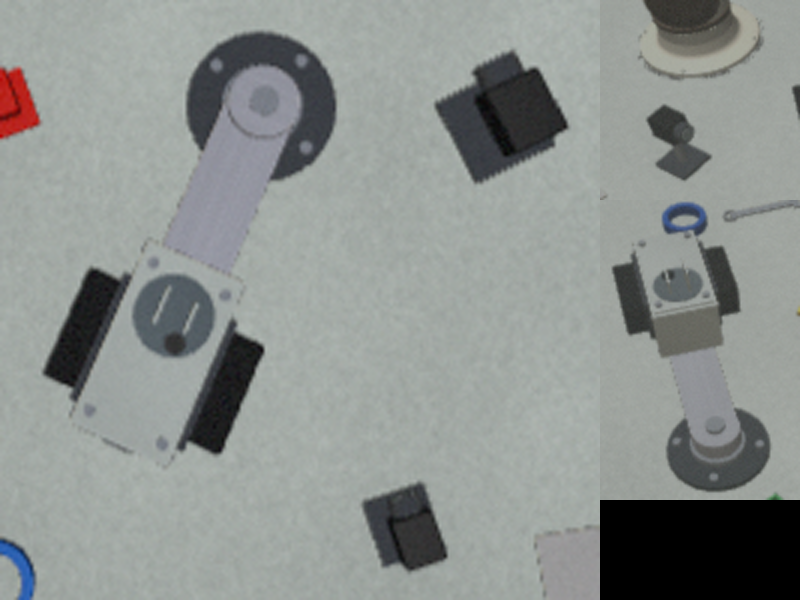

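The crop confirms it. The small black camera has its foot centred at crop (405,526), top-image (405,425), with its lens towards the pivot. The unit's lid screws are at crop (153,262), (225,295), (90,410) and (162,443).

```bash
python3 - <<'E'
from h import *
t=cv2.imread("pics/top0.png");g=t.max(2)
m=(g<110).astype('u1');m[:, :325]=0;m[:,388:]=0;m[:255]=0;m[312:]=0
c=max(cv2.findContours(m,0,2)[0],key=cv2.contourArea);h=cv2.convexHull(c)
e=cv2.fitEllipse(h);print("ell",e);P=pl("top",*e[0],.014);print("pivot",P)
C=lambda u,v,z:pl("top",270+(u)/3,250+(v)/3,z)
S=[C(405,525.5,.006),(C(362,503,.006)+C(425,484,.006))/2]
for s in S: d=(s-P)[:2];print("station",s,np.hypot(*d),np.degrees(np.arctan2(*d[::-1])))
k=[C(*p,.142) for p in [(153,262),(225,295),(90,410),(162,443)]]
for a,b in((0,2),(1,3)): d=k[b]-k[a];print("case dir",np.degrees(np.arctan2(d[1],d[0])))
d=k[1]-k[0];print(np.degrees(np.arctan2(d[1],d[0]))-90)
d=sum(k)/4-P;print("case ctr",sum(k)/4,np.hypot(d[0],d[1]),np.degrees(np.arctan2(d[1],d[0])))
for nm,q in(("L",[(93,268),(45,375)]),("R",[(263,347),(220,453)])):
    a=[C(*p,.122) for p in q];print(nm,a)
# two-view height checks: pivot cap, camera-head, small stand foot
print(tri(("top",270+264/3,250+100/3),("scene",257.5,243)))
print("scene screw: ",[px("scene",x).round(1) for x in k],px("scene",P))
# bystanders
print("bottle",pl("top",483,321,.0),"bin",pl("top",524,274,.05))
E
```

```text
ell ((356.6492004394531, 285.0082702636719), (48.76909255981445, 49.91090393066406), 118.88836669921875)
pivot [ 0.74214909 -0.04963208  0.014     ]
station [ 0.28919487 -0.2007183   0.006     ] 0.4774877656812519 -161.55349830315217
station [ 0.32216146 -0.18931867  0.006     ] 0.44260812425618307 -161.60303350383208
case dir 156.6307587187058
case dir 156.14174261076332
-204.14583420276927
case ctr [0.47693802 0.06625111 0.142     ] 0.28942325432635707 156.39722102671183
L [array([0.5606332 , 0.13344974, 0.122     ]), array([0.45251904, 0.18194971, 0.122     ])]
R [array([ 0.4811372 , -0.04222479,  0.122     ]), array([0.37608228, 0.00282973, 0.122     ])]
(array([ 0.74420386, -0.04892701,  0.05875037]), np.float64(0.004980909129569429))
scene screw:  [array([251.6, 177.9]), array([227.6, 182.7]), array([241.7, 148.1]), array([219.4, 152.4])] [257.52105636 251.34217356]
bottle [ 0.62302768 -0.47339657  0.        ] bin [ 0.77570753 -0.60282706  0.05      ]
```

Pivot (0.742, -0.050). The unit points at 156.4° and the camera is at 198.4°, so it must swing +0.733 rad. Next I shut the gripper and go beside the left pad, at r≈0.32 with about 20 mm of gap.

```bash
python3 -m crank '[[[1,-1,0,0,0,0],[1,-1,0,0,0,0],[1,-1,0,0,0,0],[1,-1,0,0,0,0],[1,-1,0,0,0,0],[1,-1,0,0,0,0],[1,-1,0,0,0,0],[1,-1,0,0,0,0],[1,-1,0,0,0,0],[1,-1,0,0,0,0],[1,-1,0,0,0,0],[1,-1,0,0,0,0],[1,-1,0,0,0,0],[1,-1,0,0,0,0],[0.15,-1,0,0,0,0],[0,-0.1,0,0,0,0],[0,0,0,0,0,0]]]' 0
cat > trk.py <<'E'
from h import *
import sys
P=np.array([.7421,-.0496]);
def track(n):
    o=bot.get_obs();im=bot.camera(n)
    # dark grey-blue disc on the lid: centroid of the biggest mid-dark blob in the ring around the pivot
    v,u=np.mgrid[:480,:640];m=bot.camera_model(n);f=240/np.tan(np.radians(m["vertical_fov"])/2);R=np.array(m["R"])
    d=np.stack([(u-m["cx"])/f,(v-m["cy"])/f,np.ones_like(u)],-1)@R;c=-R.T@np.array(m["t"])
    X=c+d*((.146-c[2])/d[...,2])[...,None];r=np.hypot(X[...,0]-P[0],X[...,1]-P[1]);a=np.degrees(np.arctan2(X[...,1]-P[1],X[...,0]-P[0]))%360
    g=im.max(2).astype(int);k=((r>.19)&(r<.31)&(a>140)&(a<215)&(g>70)&(g<125)).astype('u1')
    k=cv2.morphologyEx(k,cv2.MORPH_OPEN,np.ones((3,3),'u1'))
    _,l,st,_=cv2.connectedComponentsWithStats(k);i=1+st[1:,4].argmax()
    h=cv2.convexHull(np.argwhere(l==i)[:,::-1].astype(np.int32));M=cv2.moments(h);cu,cv_=M["m10"]/M["m00"],M["m01"]/M["m00"]
    p=pl(n,cu,cv_,.146)[:2]-P
    return o,im,(cu,cv_),st[i,4],np.hypot(*p),np.degrees(np.arctan2(p[1],p[0]))%360
if __name__=="__main__":
    for n in sys.argv[1:] or ("top",):
        o,im,c,A,r,a=track(n);print(n,"t",round(o["time"],3),"px",np.round(c,1),A,"r %.4f ang %.2f togo_rad %.4f"%(r,a,np.radians(198.4-a)),np.round(o["ee_pos"],4),np.round(o["wrist_force"],2),np.round(o["tcp_rot"],1))
E
python3 trk.py top scene
```

```text
time: 1.52
ee_pos: [0.5028, 0.2013, 0.25]
tcp_rot: [-180.0, -0.0, 156.3]
wrist_force: [-0.8, 0.8, -1.0]
opening: -0.0001
grasp_force: 0.0
top t 1.517 px [327.3 354.6] 497 r 0.2489 ang 155.98 togo_rad 0.7404 [0.5028 0.2013 0.25  ] [-0.78  0.81 -1.03] [-180.    -0.   156.3]
scene t 1.567 px [238.6 172.1] 295 r 0.2450 ang 155.44 togo_rad 0.7498 [0.5025 0.2021 0.2501] [ 0.22  0.89 -0.34] [-180.    -0.   156.4]
```

```bash
python3 -m crank '[[[0,0,-1,0,0,0],[0,0,-1,0,0,0],[0,0,-1,0,0,0],[0,0,-1,0,0,0],[0,0,-1,0,0,0],[0,0,-1,0,0,0],[0,0,-1,0,0,0],[0,0,-0.25,0,0,0],[0,0,0,0,0,0]]]'
python3 - <<'E'
from trk import *
o,im,c,A,r,a=track("top");print(o["ee_pos"],c,r,a)
cv2.imwrite("pics/p1.png",cv2.resize(im[300:420,250:410,::-1],(800,600),interpolation=cv2.INTER_CUBIC))
E
```

```text
time: 2.37
ee_pos: [0.5014, 0.2028, 0.1039]
tcp_rot: [-179.9, -0.1, 156.5]
wrist_force: [-0.4, -1.2, 0.0]
opening: 0.0002
grasp_force: 0.0
[0.50140306 0.202792   0.10390105] (327.3253382533825, 354.6451414514145) 0.24890852542817268 155.98421354282698
```

View pics/p1.png

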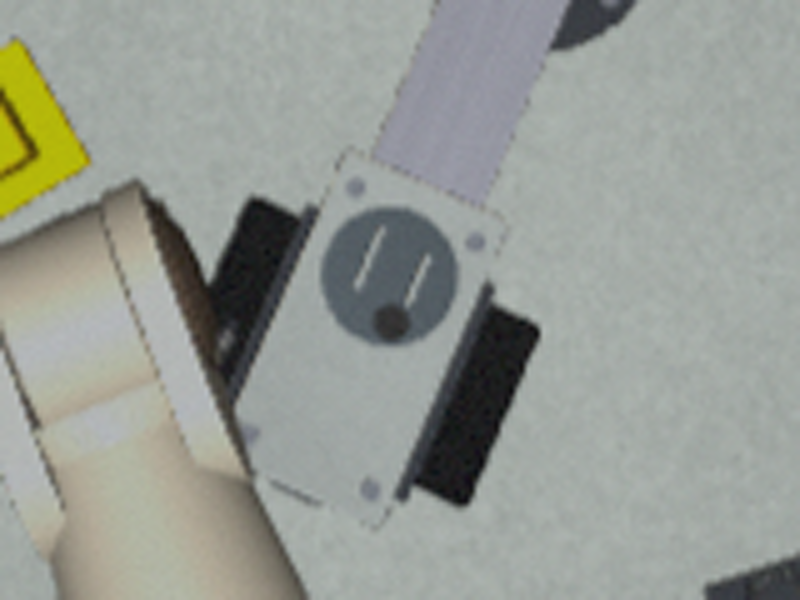

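The wrist stands beside the left pad (at about 230,270 in the crop), clear of the case, and the lid disc stays visible for tracking. I'll push steadily at 30 mm/s along the pad normal.

```bash
python3 -m crank '[[[-0.05,-0.114,0,0,0,0],[-0.05,-0.114,0,0,0,0],[-0.05,-0.114,0,0,0,0],[-0.05,-0.114,0,0,0,0],[-0.05,-0.114,0,0,0,0],[-0.05,-0.114,0,0,0,0],[-0.05,-0.114,0,0,0,0],[-0.05,-0.114,0,0,0,0],[-0.05,-0.114,0,0,0,0],[-0.05,-0.114,0,0,0,0],[-0.05,-0.114,0,0,0,0],[-0.05,-0.114,0,0,0,0]]]'; python3 trk.py
```

```text
time: 3.42
ee_pos: [0.4905, 0.1747, 0.1052]
tcp_rot: [180.0, -0.0, 156.5]
wrist_force: [0.1, 0.6, 0.3]
opening: 0.0
grasp_force: 0.4
top t 3.417 px [328.2 354.8] 497 r 0.2483 ang 156.63 togo_rad 0.7291 [0.4905 0.1747 0.1052] [0.07 0.56 0.27] [180.   -0.  156.5]
```

```bash
python3 -m crank '[[[-0.05,-0.114,0,0,0,0],[-0.05,-0.114,0,0,0,0],[-0.05,-0.114,0,0,0,0],[-0.05,-0.114,0,0,0,0],[-0.05,-0.114,0,0,0,0],[-0.05,-0.114,0,0,0,0],[-0.045,-0.114,0,0,0,0]]]'; python3 trk.py
```

```text
time: 4.05
ee_pos: [0.4836, 0.1586, 0.1053]
tcp_rot: [-180.0, 0.0, 156.5]
wrist_force: [-0.1, 0.2, -0.4]
opening: -0.0
grasp_force: 0.0
top t 4.05 px [334.7 357.4] 497 r 0.2483 ang 161.47 togo_rad 0.6445 [0.4836 0.1586 0.1053] [-0.13  0.18 -0.42] [-180.     0.   156.5]
```

```bash
python3 -m crank '[[[0.3,0.7,0.3,0,0,0],[0.2,0.5,1,0,0,0],[0,0,1,0,0,0],[0,0,1,0,0,0],[0,0,1,0,0,0],[0,0,1,0,0,0],[0,0,1,0,0,0],[0,0,1,0,0,0]]]'; python3 trk.py
```

```text
time: 4.77
ee_pos: [0.4937, 0.1828, 0.2523]
tcp_rot: [-180.0, 0.0, 156.5]
wrist_force: [0.3, 0.0, -0.1]
opening: 0.0
grasp_force: 0.0
top t 4.767 px [343.3 360. ] 503 r 0.2488 ang 167.80 togo_rad 0.5341 [0.4937 0.1828 0.2523] [ 0.31  0.   -0.09] [-180.     0.   156.5]
```

```bash
python3 -c "
from workcell import bot
o=bot.get_obs();print(o['q'],o['time'])"
```

```text
[ 2.03227137e+01  1.68377903e+00  7.30288263e+00  9.53324145e+01
 -6.00480747e-03  4.38620737e+01] 4.8167
```

```bash
python3 -m crank '[[[0,-1,0,0,0,0.3],[0,-1,0,0,0,0.4],[0,-1,0,0,0,0.4],[0,-1,0,0,0,0.4],[0,-1,0,0,0,0.4],[0,-1,0,0,0,0.4],[0,-1,0,0,0,0.4],[0,-1,0,0,0,0.4],[0,-1,0,0,0,0.4],[0,-1,0,0,0,0.4],[0,-1,0,0,0,0.4],[0,-1,0,0,0,0.4],[0,-1,0,0,0,0.4],[0,-1,0,0,0,0.4],[0,-1,0,0,0,0.4],[0,-1,0,0,0,0.2],[0,-1,0,0,0,0],[-0.2,-1,0,0,0,0],[-0.2,-1,0,0,0,0],[-0.2,-1,0,0,0,0]]]'; python3 trk.py
```

```text
time: 6.48
ee_pos: [0.4814, -0.2181, 0.2511]
tcp_rot: [180.0, -0.0, -161.6]
wrist_force: [0.3, 0.2, -0.1]
opening: -0.0001
grasp_force: 0.0
top t 6.483 px [361.9 361.9] 503 r 0.2487 ang 180.94 togo_rad 0.3047 [ 0.4814 -0.2181  0.2511] [ 0.29  0.21 -0.14] [ 180.    -0.  -161.6]
```

```bash
python3 -m crank '[[[0,-0.75,-0.8,0,0,0],[0,-0.75,-1,0,0,0],[0,0,-1,0,0,0],[0,0,-1,0,0,0],[0,0,-1,0,0,0],[0,0,-1,0,0,0],[0,0,-1,0,0,0],[0,0,-0.5,0,0,0],[0,0,0,0,0,0]]]'; python3 trk.py top scene
```

```text
time: 7.28
ee_pos: [0.4806, -0.2465, 0.1029]
tcp_rot: [179.9, -0.2, -161.6]
wrist_force: [0.8, -0.2, 0.1]
opening: -0.0003
grasp_force: 0.0
top t 7.283 px [369.  361.5] 508 r 0.2487 ang 185.92 togo_rad 0.2179 [ 0.4806 -0.2465  0.1029] [ 0.82 -0.17  0.08] [ 179.9   -0.2 -161.6]
scene t 7.333 px [203.1 186.1] 329 r 0.2441 ang 185.83 togo_rad 0.2195 [ 0.4812 -0.2468  0.1047] [-0.23 -1.05  0.52] [ 1.799e+02 -1.000e-01 -1.616e+02]
```

```bash
Z='[0,0,0,0,0,0]'; python3 -m crank '[[[0,0,0,0,0,0],[0,0,0,0,0,0],[0,0,0,0,0,0],[0,0,0,0,0,0],[0,0,0,0,0,0],[0,0,0,0,0,0],[0,0,0,0,0,0],[0,0,0,0,0,0],[0,0,0,0,0,0],[0,0,0,0,0,0],[0,0,0,0,0,0],[0,0,0,0,0,0]]]'|head -1; python3 trk.py
```

```text
time: 8.38
top t 8.383 px [377.2 360.2] 505 r 0.2488 ang 191.78 togo_rad 0.1156 [ 0.4817 -0.2471  0.1053] [ 0.35 -0.77 -0.61] [ 180.    -0.  -161.6]
```

```bash
python3 -m crank '[[[0,0,0,0,0,0],[0,0,0,0,0,0],[0,0,0,0,0,0],[0,0,0,0,0,0],[0,0,0,0,0,0],[0,0,0,0,0,0],[0,0,0,0,0,0],[0,0,0,0,0,0],[0,0,0,0,0,0],[0,0,0,0,0,0],[0,0,0,0,0,0],[0,0,0,0,0,0]]]'|head -1; python3 trk.py top scene
```

```text
time: 9.43
top t 9.433 px [383.8 358.5] 500 r 0.2488 ang 196.59 togo_rad 0.0317 [ 0.4817 -0.2471  0.1053] [-0.5   0.66 -1.17] [ 180.     0.  -161.6]
scene t 9.483 px [192.7 193.7] 350 r 0.2450 ang 196.33 togo_rad 0.0360 [ 0.4817 -0.2471  0.1053] [0.18 0.6  0.65] [ 180.     0.  -161.6]
```

```bash
python3 -m crank '[[[0,0,0,0,0,0],[0,0,0,0,0,0],[0,0,0,0,0,0]]]'|head -1; python3 trk.py
```

```text
time: 9.78
top t 9.783 px [385.1 357.9] 493 r 0.2481 ang 197.58 togo_rad 0.0143 [ 0.4818 -0.2471  0.1053] [ 0.36 -0.94 -0.18] [-180.     0.  -161.6]
```

```bash
python3 -m crank '[[[0.33,-1,0,0,0,0],[0.33,-1,0,0,0,0],[0.33,-1,0,0,0,0],[0,0,0,0,0,0],[0,0,0,0,0,0],[0,0,0,0,0,0]]]'|head -2; python3 trk.py
```

```text
time: 10.33
ee_pos: [0.5012, -0.3066, 0.105]
top t 10.333 px [386.  357.8] 501 r 0.2488 ang 198.19 togo_rad 0.0037 [ 0.5012 -0.3066  0.105 ] [ 0.02 -0.61  0.36] [ 180.    -0.  -161.6]
```

```bash
python3 -m crank '[[[0,0,0,0,0,0],[0,0,0,0,0,0],[0,0,0,0,0,0],[0,0,0,0,0,0],[0,0,0,0,0,0],[0,0,0,0,0,0],[0,0,0,0,0,0],[0,0,0,0,0,0],[0,0,0,0,0,0],[0,0,0,0,0,0]]]'|head -1; python3 trk.py top scene
```

```text
time: 11.22
top t 11.217 px [386.6 357.8] 493 r 0.2493 ang 198.57 togo_rad -0.0030 [ 0.5015 -0.3071  0.1053] [-0.06 -0.02  0.26] [ 180.    -0.  -161.6]
scene t 11.267 px [191.1 195. ] 347 r 0.2453 ang 198.01 togo_rad 0.0068 [ 0.5015 -0.3071  0.1053] [ 0.14 -0.3   0.07] [ 180.     0.  -161.6]
```

The unit is almost at rest (about 0.007 rad/s) and on target. I'll wait out the 3 s clear of it.

```bash
for i in 1 ; do python3 -m crank '[[[0,0,0,0,0,0],[0,0,0,0,0,0],[0,0,0,0,0,0],[0,0,0,0,0,0],[0,0,0,0,0,0],[0,0,0,0,0,0],[0,0,0,0,0,0],[0,0,0,0,0,0],[0,0,0,0,0,0],[0,0,0,0,0,0],[0,0,0,0,0,0],[0,0,0,0,0,0],[0,0,0,0,0,0],[0,0,0,0,0,0],[0,0,0,0,0,0],[0,0,0,0,0,0],[0,0,0,0,0,0],[0,0,0,0,0,0],[0,0,0,0,0,0],[0,0,0,0,0,0]]]'|head -1; done; python3 trk.py; python3 -m crank '[[[0,0,0,0,0,0],[0,0,0,0,0,0],[0,0,0,0,0,0],[0,0,0,0,0,0],[0,0,0,0,0,0],[0,0,0,0,0,0],[0,0,0,0,0,0],[0,0,0,0,0,0],[0,0,0,0,0,0],[0,0,0,0,0,0],[0,0,0,0,0,0],[0,0,0,0,0,0],[0,0,0,0,0,0],[0,0,0,0,0,0],[0,0,0,0,0,0],[0,0,0,0,0,0],[0,0,0,0,0,0],[0,0,0,0,0,0],[0,0,0,0,0,0],[0,0,0,0,0,0]]]'|head -1
python3 - <<'E'
from trk import *
o,im,c,A,r,a=track("top");print(o["time"],c,r,a)
cv2.imwrite("pics/end.png",cv2.resize(im[240:450,240:520,::-1],(800,600),interpolation=cv2.INTER_CUBIC))
E
```

```text
time: 12.98
top t 12.983 px [386.6 357.8] 494 r 0.2493 ang 198.59 togo_rad -0.0033 [ 0.5015 -0.3071  0.1053] [-0.6  -0.52 -0.23] [ 180.     0.  -161.6]
time: 14.7
14.7 (386.589604110003, 357.8023572076156) 0.2493074218021166 198.5840248124603
```

View pics/end.png

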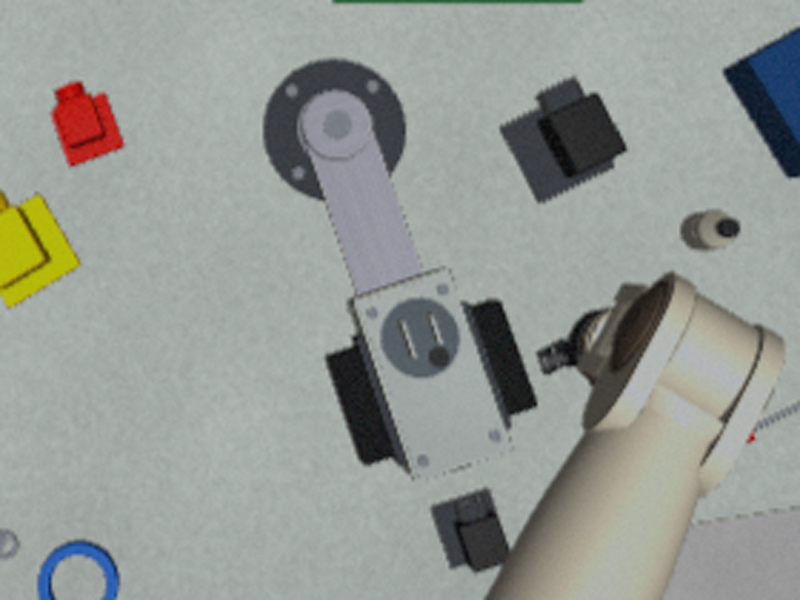

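The unit's end (crop 465,470) faces the small camera (470,535). It is at rest, both pads are free, the gripper (555,355) is clear, and the bottle (710,230) and bin are untouched.

```bash
python3 -c "
from workcell import bot
print(bot.job_done())"
```

```text
the job is handed in; nothing more can be done
None
```

The job is handed in: the unit rests facing the small black camera within about 0.01 rad by image measurement, still for over 3 s, with both pads free and the gripper clear; the hand-in call returned no verdict.

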